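# Load sample tubes into a labeller's gravity chute, caps all on one side

## Robot

A 6-joint arm with a two-finger parallel gripper is mounted at the origin on a cart in front of the work surface, level with it; the furniture and walls round the work are solid. World frame = base frame: x ahead of the robot, y to its left, z up, the work surface at z = 0. Lengths are in m, angles in degrees, forces in N, time in s.
With the tool pointing down it reaches from about 0.375 to 0.75 m from the base axis. Payload 9 kg.
Tool frame: the origin (TCP) lies where the fingers leave the gripper's body, on its centre line; the fingertips stand 73 mm ahead of it and the grasp point (between the pads) lies 54 mm ahead of it (robot.tip_reach is the distance from the TCP to the fingertips, in m); z points along the fingers, y is the line along which they close (so a half turn about z gives the same grasp; the last joint's range is limited). The gripper opens to 85 mm and grips with 20 to 120 N. Pads are 22 mm wide; open, the fingers measure 114 mm over their backs; the gripper's body (76 mm by 85 mm) begins 54 mm behind the grasp point. The pads swing forward as they close: fully open they stand 13 mm farther back than shut.
Start: joints at [-76.473, 5.964, 5.575, 89.605, 0, 77.527], TCP at [0.263, -0.539, 0.304] pointing down, gripper open.
Joint ranges: [-171.21, 171.21], [-48.23, 106.86], [-62.78, 66.21], [-105.2, 120.99], [-86.42, 89.51], [-180, 180]. Speed limits (degrees/s): [127.2, 127.2, 147.25, 180, 180, 180].

## Interface

Orientations are given as [roll, pitch, yaw] about the fixed x, y, z axes, in that order (R = Rz(yaw) Ry(pitch) Rx(roll)).
In Python, from plant import robot gives the robot as it stands. Calls block until the motion is done:
- robot.move_pose(position, orientation): joint-space move of the TCP to a pose.
- robot.line_to(position, vel=0.15, rotation=None, guard=None): straight line of the TCP; rotation=None keeps the orientation; vel is the mean speed in m/s. With guard (N) it stops when the force on the tool has changed by that much, and returns True; else False.
- robot.goto_joints(angles): joint-space move.
- robot.set_gripper(opening): finger opening in m; the grip force is fixed at half the most; returns when the fingers have stopped.
- robot.pause(seconds).
- robot.ik(position, orientation): joint angles nearest the present ones, or None.
- robot.observe(): the state.
- robot.grab_frame(name): name is "scene" or "top" or "wrist"; returns the picture (480x640x3 uint8, blue, green, red); there is no depth.
- robot.get_calibration(name): a dict with "vertical_fov" (degrees; the focal length in pixels is half the picture's height over the tangent of half this angle, whatever the lens; pixels are square), "cx", "cy" (the principal point, pixels), "rvec" (rotation vector, rad) and "tvec" (3), from world to camera coordinates, as OpenCV has them. Camera axes: x right, y down, z forward; pixel columns grow to the right and rows downward; lengths in m; the calibration is good to about 2 mm. A picture is of the moment at which its call begins: read the wrist's pose just before it. get_calibration takes no time and is no camera call; for the wrist camera it gives the pose at the moment of the call.
A pose or a line that the arm cannot do raises robot.IKError and nothing moves.
- robot.job_done(): hands the job in; it is judged then, once.
The state is a dict: "time": time; "q": joint angles; "qvel": joint speeds; "joint_torque": joint torques, N m; "tool_pos": TCP position; "tcp_rot": TCP orientation; "ft_force": force on the tool from outside, world axes, zero at the start; "torque": the same for the moment, N m; "gripper_width": finger opening in m; "gripper_force": force on a finger pad.
Only numpy, scipy, OpenCV 4.12 (cv2) and the standard library are available. Lean on these libraries where they do the work, as an engineer would, in place of code of your own. Each camera call takes 0.05 s, during which the arm holds its last target. There are 200 camera calls.

## Task

Load both empty sample tubes into the in-feed chute of the tube labeller, with their blue caps on the chute's left-hand side as you look down the slope toward the label head (the side with the open lane for caps). Set each tube down across the two white rails at the top of the chute and let it go, so that it rolls down under the label head: the first must come to rest against the black roller and the second right behind it. Don't drop them from high above the chute, and don't knock the brush or the loupe about.

Things in the scene. Friction and masses are not known exactly. Their poses are not given: they have to be found in the camera images.
- tube_1: One empty 50 ml sample tube, 120 mm long: white round body, 30 mm diameter, 100 mm long, grip it across this; eight-sided blue cap at one end, 33 mm across flats, 20 mm long, which stops it rolling. Lies on the desk pointing any way. Origin: on its axis, mid-way along the white body (50 mm from the bottom end), 16 mm above the desk. x axis: along the tube toward the cap.
- tube_2: The other empty 50 ml sample tube, 120 mm long: white round body, 30 mm diameter, 100 mm long, grip it across this; eight-sided blue cap at one end, 33 mm across flats, 20 mm long, which stops it rolling. Lies on the desk pointing any way. Origin: on its axis, mid-way along the white body (50 mm from the bottom end), 16 mm above the desk. x axis: along the tube toward the cap.
- tube_1_cap (a point): middle of the blue cap of tube_1, on the tube's axis, 60 mm from its origin
- tube_2_cap (a point): middle of the blue cap of tube_2, on the tube's axis, 60 mm from its origin
- labeller: tube labeller, fixed: grey base 290 x 170 mm, open aluminium chute sloping 15 degrees down into a white label head at the far end (150 mm high, label roll on top to 230 mm). Origin: at desk level, under the line on which the middles of the white tube bodies run. x: down the chute, level; y: left, looking down it; z up. Chute's upper end at x = -128 mm, head begins at x = +32 mm.
- load (a point): loading point: where a tube's origin is when it lies on the rails near the top of the chute (x = -76 mm, 97 mm above the desk), its axis level and along the labeller's y, cap toward +y. Rails fall 27 mm per 100 mm of x. White rails at y = -54..-24 mm and 24..40 mm; the gap between them is 48 mm wide and 31 mm deep, open for fingers. A tube let go here rolls down by itself.
- lane (a point): middle of the cap lane at rail height, level with load: the slot left of the rails, y = 40..74 mm, 31 mm deep, where the cap hangs free. The wrong way round, the cap is stopped by a steel gauge bar (x = 0, y = -58..-38 mm, 32 mm above the rail). Side walls at y = -54 and 74 mm, 18 mm above the rails, then lips flared outward to 32 mm: a tube has 4 mm of play at each end.
- nest (a point): where a tube's origin is when it lies in the nest against the black stop roller: x = +59 mm, 60 mm above the desk, under the label head (underside 99 mm above the desk), so out of reach from above. The second tube lies 29 to 36 mm up the slope behind it.
- brush: cleaning brush with a wooden handle, 180 x 24 x 15 mm, loose, beyond the tubes; origin at its underside. To be left alone
- loupe: folding loupe, 42 x 26 x 15 mm, loose, at the back; origin at its underside. To be left alone
Mind the look-alikes: they are no part of the job. What is shaped like the tube_2 but pink is not meant.

How it is judged:
By the outcome, as a careful person would: the job done as asked, in the order asked, and still so for the second after the job is handed in, with the robot touching nothing.
It also fails if it takes over 67 s, if anything falls off the work surface, if the arm or the gripper's body presses on something with over 40 N, if the wrist force passes 120 N, or if a joint passes its speed limit or range.

## Working session

There is one attempt and no reset: what is moved stays moved. The work goes in short steps, each a Python script; the robot and the scene stay as the last script left them, time stands still between calls to the robot, and variables do not carry over. Pictures are saved under pics/ and viewed, at most 10 in all, crops included, and the job is handed in when it is done.

```bash
mkdir -p pics; python3 - <<'E'
from plant import robot
import cv2
for n in("scene","top"):
    cv2.imwrite(f"pics/{n}0.png",robot.grab_frame(n)); print(n,robot.get_calibration(n))
print(robot.observe()["time"])
E
```

```text
scene {'vertical_fov': 56.68918429843129, 'cx': 318.2418447620088, 'cy': 245.0926809187859, 'rvec': array([ 0.66885685, -2.35428019,  1.4619798 ]), 'tvec': array([0.51564752, 0.17164805, 0.91569355])}
top {'vertical_fov': 43.62403221643656, 'cx': 304.33495880928183, 'cy': 234.8992181048513, 'rvec': array([ 2.19905583, -2.21865069,  0.05580509]), 'tvec': array([0.07781473, 0.56520766, 1.29612296])}
0.1
```

View pics/top0.png

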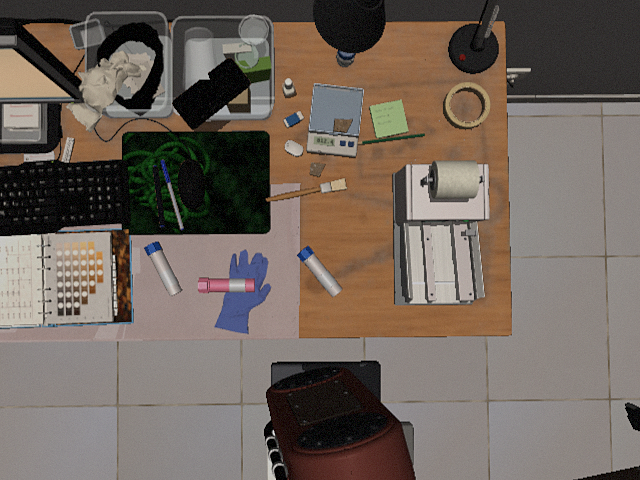

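View pics/scene0.png

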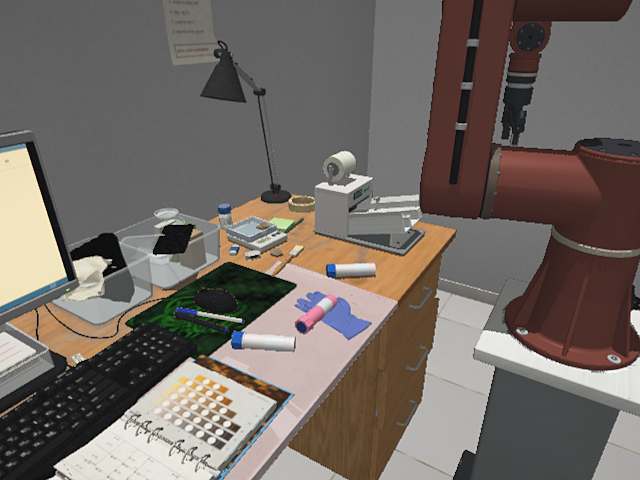

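```bash
python3 - <<'E'
import cv2
im=cv2.imread("pics/top0.png")
cv2.imwrite("pics/lab.png",cv2.resize(im[155:310,385:495],None,fx=5,fy=5,interpolation=cv2.INTER_CUBIC)[:775][:, :550][160:760])
cv2.imwrite("pics/tub.png",cv2.resize(im[235:305,140:345],None,fx=3.9,fy=3.9,interpolation=cv2.INTER_CUBIC))
E
```

```text
(no output)
```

View pics/lab.png

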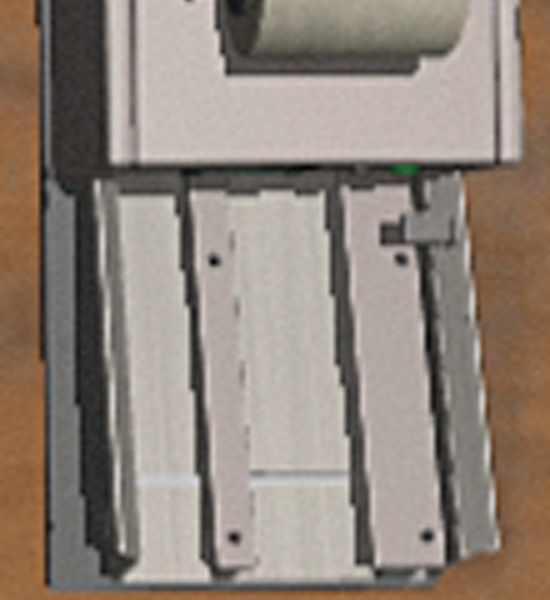

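View pics/tub.png

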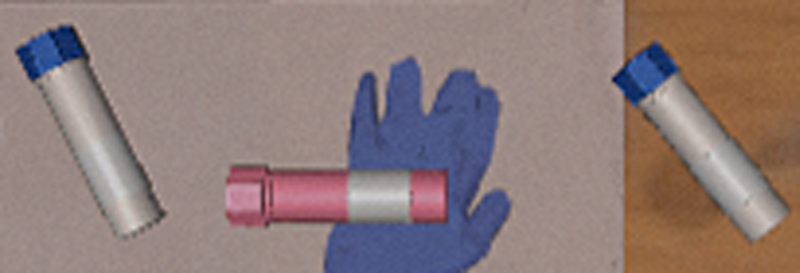

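```bash
cat > h.py <<'E'
import numpy as np, cv2
from plant import robot
def K(c):
    f=240/np.tan(np.radians(c["vertical_fov"]/2)); return np.array([[f,0,c["cx"]],[0,f,c["cy"]],[0,0,1]])
def proj(P,c): return cv2.projectPoints(np.float64(P).reshape(-1,3),c["rvec"],c["tvec"],K(c),None)[0][:,0]
def back(px,z,c):
    R=cv2.Rodrigues(c["rvec"])[0]; C=-R.T@c["tvec"]
    d=(np.linalg.inv(K(c))@np.c_[np.reshape(px,(-1,2)),np.ones(np.size(px)//2)].T).T@R
    return C+d*((z-C[2])/d[:,2])[:,None]
E
python3 - <<'E'
from h import *
from scipy.optimize import least_squares
c=robot.get_calibration("top")
im=cv2.imread("pics/top0.png")
L=lambda p:np.array(p)/5+[385,187]-.4
T=lambda p:np.array(p)/3.9+[140,235]-.4
rz=lambda x:.0815-.268*(x+.076)
ends=[((215,572),.040),((252,570),.024),((376,572),-.024),((444,572),-.054)]
lines=[((190,190),.040),((232,190),.024),((342,190),-.024),((410,190),-.054)]
def W(p,x,y,z):
    a=p[2]; return [p[0]+x*np.cos(a)-y*np.sin(a),p[1]+x*np.sin(a)+y*np.cos(a),z]
def res(p):
    r=[]
    for u,y in ends: r+=list(proj(W(p,-.128,y,rz(-.128)),c)[0]-L(u))
    for i,(u,y) in enumerate(lines): r+=list(proj(W(p,p[3+i],y,rz(p[3+i])),c)[0]-L(u))
    return r
g=back(L([300,400]),.08,c)[0]
s=least_squares(res,[g[0]+.08,g[1],0,0,0,0,0],x_scale=.01,loss="soft_l1")
p=s.x;print("lab",p.round(4),np.degrees(p[2]),"res",np.round(res(p),1))
print("head edge",proj([W(p,.032,0,.15)],c)[0],"seen row",L((300,162)))
print("load",W(p,-.076,0,.097))
for cap,bot in (((46,36),(144,225)),((643-9,62),(771,222))):
    w=back([T(cap),T(bot)],.016,c); d=w[0]-w[1]; n=np.linalg.norm(d)
    print("tube",w[1]+d/n*.05, w[0]-d/n*.07,"len",n,"yaw",np.degrees(np.arctan2(d[1],d[0])))
E
```

```text
lab [ 0.5538 -0.2168 -0.0112  0.0296  0.0296  0.0298  0.0299] -0.6438724867934689 res [-0.  -0.1  0.4  0.3 -0.9 -0.1  0.2 -0.1  0.2 -0.  -0.7  0.  -0.   0.
  0.5 -0. ]
head edge [453.63712436 220.71149712] seen row [444.6 219. ]
load [np.float64(0.47785288843798623), np.float64(-0.2159559248691594), 0.097]
tube [0.48873812 0.37230154 0.016     ] [0.48696396 0.37138816 0.016     ] len 0.11800452492545932 yaw 27.24062210764872
tube [0.48078893 0.0349107  0.016     ] [0.47831404 0.03282912 0.016     ] len 0.1167661037619431 yaw 40.066481158652756
```

```bash
python3 - <<'E'
from h import *
for k in (0,180):
  for n,p,y in (("t1",(.488,.372,.077),27.2),("t2",(.4795,.034,.077),40.1),("load",(.478,-.216,.158),89.36),("loadhi",(.478,-.216,.25),89.36)):
    q=robot.ik(p,[180,0,y+k-360*(y+k>180)]); print(k,n,None if q is None else np.round(q,0))
t=(.4795,.034);robot.move_pose([t[0],t[1],.22],[180,0,40.1])
c=robot.get_calibration("wrist"); cv2.imwrite("pics/w1.png",robot.grab_frame("wrist"))
import json;json.dump({k:np.array(v).tolist() for k,v in c.items()},open("w1.json","w"))
print(robot.observe()["time"],proj([[t[0],t[1],.016],[t[0]+.06*np.cos(.7),t[1]+.06*np.sin(.7),.016]],c))
E
```

```text
0 t1 [ 25.  13. -10.  66.   0. 178.]
0 t2 [-12. -10. -34.  66.   0. 128.]
0 load [-39.  -6. -21.  74.   0.  52.]
0 loadhi [-39.  -7. -13.  84.   0.  52.]
180 t1 [ 25.  13. -10.  66.   0.  -2.]
180 t2 [-12. -10. -34.  66.   0. -52.]
180 load [ -39.   -6.  -21.   74.    0. -128.]
180 loadhi [ -39.   -7.  -13.   84.    0. -128.]
2.3583 [[313.32746119 232.88492443]
 [313.25638522 151.67730194]]
```

View pics/w1.png

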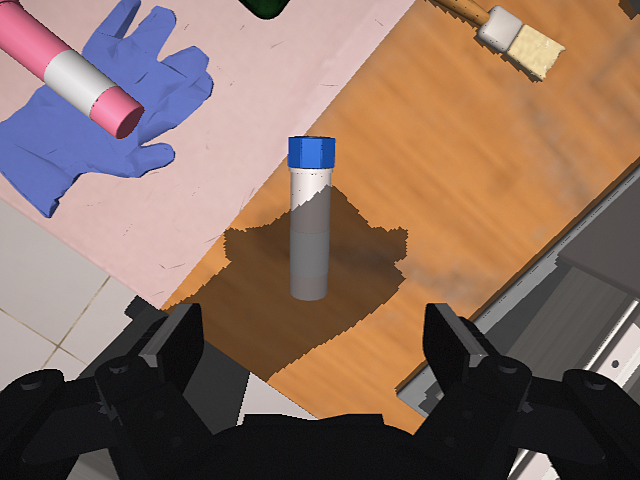

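The tube's axis is at column ~310 with its cap at row ~152, against a prediction of (313, 152), so it's within 2 mm. I'll grip it now and take it above the chute.

```bash
cat > p.py <<'E'
from h import *
LX,LY,LYAW=.4779,-.2160,89.36
def pick(x,y,yaw):
    robot.line_to([x,y,.077],vel=.12,guard=15)
    robot.set_gripper(.0); o=robot.observe(); print("grip",o["gripper_width"],o["gripper_force"],o["tool_pos"])
    robot.line_to([x,y,.26],vel=.2)
    robot.move_pose([LX,LY,.235],[180,0,LYAW])
    o=robot.observe(); print("w",o["gripper_width"],o["time"],o["tool_pos"])
E
python3 - <<'E'
from p import *
pick(.4795,.034,40.1)
c=robot.get_calibration("wrist"); cv2.imwrite("pics/w2.png",robot.grab_frame("wrist"))
# predicted rail edge upper corners
a=np.radians(-.64)
P=[[.5538+x*np.cos(a)-y*np.sin(a),-.2168+x*np.sin(a)+y*np.cos(a),.0815-.268*(x+.076)] for x in(-.128,0.0) for y in(.040,.024,-.024,-.054)]
print(proj(P,c).round())
E
```

```text
grip 0.0279478749572647 59.05640959739685 [0.47973311 0.03396402 0.07737228]
w 0.028088227759026013 6.5333 [ 0.47785001 -0.21536621  0.23459026]
[[220. 196.]
 [222. 223.]
 [228. 300.]
 [231. 343.]
 [429. 187.]
 [427. 212.]
 [421. 279.]
 [418. 318.]]
```

View pics/w2.png

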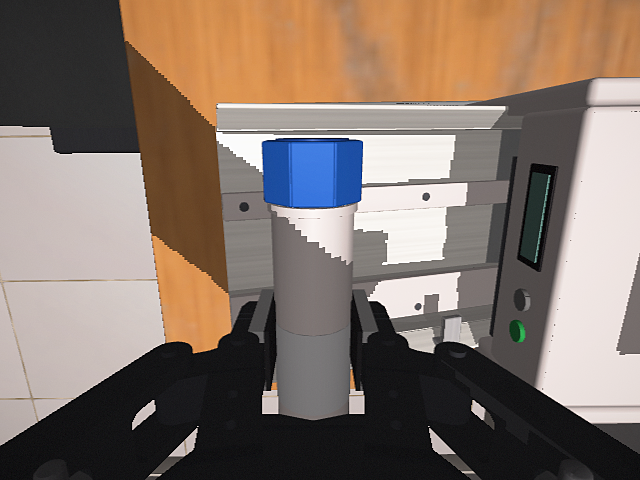

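```bash
python3 - <<'E'
from h import *
c=robot.get_calibration("wrist")
im=cv2.imread("pics/w2.png"); g=cv2.cvtColor(im,6).astype(int)
for col in (232,237,400,440):
    s=np.median(g[:,col-2:col+3],1); d=s[2:]-s[:-2]
    print(col,[(i+1,int(d[i]),) for i in range(95,400) if abs(d[i])>15 and abs(d[i])==max(abs(d[i-3:i+4]))])
x,y,z=.47785,-.21537,.23459-.061
for n,dy in(("capfar",.07),("capnear",.05),("bot",-.05)):
    print(n,proj([[x,y+dy,z],[x,y+dy,z+.0165],[x,y+dy,z-.0165]],c).round(1).tolist())
a=np.radians(-.64)
def w(x,y,z):return [.5538+x*np.cos(a)-y*np.sin(a),-.2168+x*np.sin(a)+y*np.cos(a),z+.0815-.268*(x+.076)]
for x in (-.122,-.013,.012):
    print(x,proj([w(x,yy,0) for yy in(.04,.024,-.024,-.054)],c).round(0).tolist(),"walls",proj([w(x,.074,.018),w(x,-.054,.018)],c).round(0).tolist())
E
```

```text
232 [(103, 87), (107, -78), (130, -131), (134, 140), (150, -132), (192, -46), (221, 31), (290, -29), (297, 29), (298, 29), (329, -58)]
237 [(103, 79), (108, -74), (134, 140), (156, -132), (192, -40), (221, 30), (290, -32), (297, 29), (316, -60)]
400 [(104, 176), (109, -79), (129, -136), (135, 149), (181, -139), (186, 159), (210, 30), (262, -141), (272, -33), (278, 147), (317, -158), (335, -187)]
440 [(100, -57), (105, 96), (109, -92), (129, -145), (135, 146), (178, -142), (184, 177), (208, 52), (259, -139), (267, -34), (274, 169), (311, -156), (330, -17), (336, -30), (342, -57)]
capfar [[309.6, 142.1], [309.2, 143.1], [310.0, 141.4]]
capnear [[310.4, 200.6], [310.0, 209.5], [310.7, 193.6]]
bot [[313.4, 431.9], [313.5, 464.7], [313.4, 405.1]]
-0.122 [[231.0, 195.0], [233.0, 223.0], [238.0, 299.0], [240.0, 342.0]] walls [[219.0, 133.0], [235.0, 358.0]]
-0.013 [[410.0, 188.0], [408.0, 213.0], [404.0, 281.0], [401.0, 320.0]] walls [[422.0, 133.0], [407.0, 333.0]]
0.012 [[446.0, 187.0], [443.0, 211.0], [437.0, 277.0], [433.0, 316.0]] walls [[462.0, 133.0], [441.0, 328.0]]
```

Rails and held tube show the same ~2.5 px bias in the picture, so their relative alignment is within about 1 mm. I'll place the tube.

```bash
cat >> p.py <<'E'
def place():
    robot.line_to([LX,LY,.170],vel=.12)
    h=robot.line_to([LX,LY,.154],vel=.02,guard=5)
    o=robot.observe(); print("contact",h,o["tool_pos"],o["ft_force"])
    robot.set_gripper(.085); robot.line_to([LX,LY,.26],vel=.12)
    print(robot.observe()["time"])
E
python3 - <<'E'
from p import *
place()
robot.pause(.5)
cv2.imwrite("pics/w3.png",robot.grab_frame("wrist"))
t=(.488,.372);robot.move_pose([t[0],t[1],.24],[180,0,27.2])
c=robot.get_calibration("wrist"); a=robot.grab_frame("wrist")
print(robot.observe()["time"],proj([[*t,.016],[t[0]+.06*np.cos(.475),t[1]+.06*np.sin(.475),.016]],c))
b=cv2.imread("pics/w3.png")
cv2.imwrite("pics/w34.png",np.hstack([cv2.resize(i,(400,300)) for i in(b,a)]))
E
```

```text
contact True [ 0.4781341  -0.21604864  0.15838663] [ 1.27478391 -0.34391323  3.45201363]
9.4667
12.175 [[313.61489567 226.78270942]
 [313.59694071 150.65977173]]
```

View pics/w34.png

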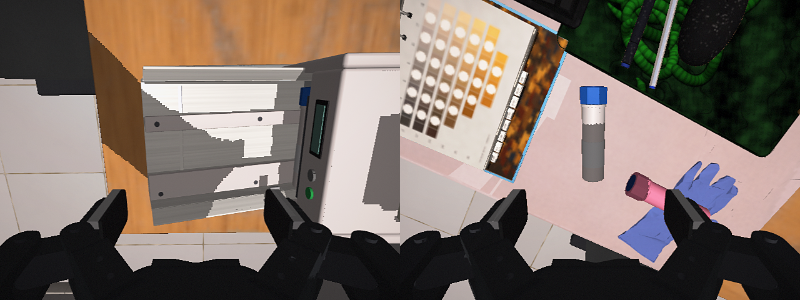

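The first tube has rolled under the head, its cap on the left at (304,95). The second tube's axis is about 3 mm left of the prediction, with its cap row matching. I'll correct by 2 mm, then pick and place it.

```bash
python3 - <<'E'
from p import *
robot.line_to([.487,.374,.2])
pick(.487,.374,27.2)
im=robot.grab_frame("wrist")
place(); robot.pause(.8)
robot.line_to([LX-.06,LY,.27])
b=robot.grab_frame("wrist"); s=robot.grab_frame("top")[155:305,385:495]
cv2.imwrite("pics/w5.png",np.hstack([cv2.resize(im,(400,300)),cv2.resize(b,(400,300))]))
cv2.imwrite("pics/t5.png",np.hstack([cv2.resize(robot.grab_frame("scene")[140:260,290:460],(425,300)),cv2.resize(s,(220,300))]))
E
```

```text
grip 0.027867820129541046 59.10439074039459 [0.48728346 0.37411624 0.07746378]
w 0.028133777762264604 17.5083 [ 0.47813245 -0.21550527  0.23497301]
contact True [ 0.47815553 -0.21602508  0.15842538] [0.05973954 0.04643149 3.63079457]
20.4417
```

View pics/w5.png

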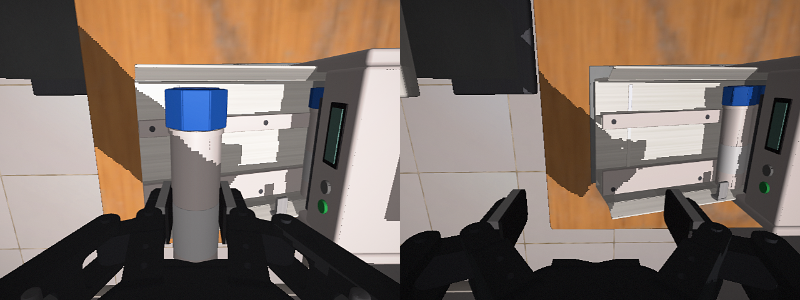

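View pics/t5.png

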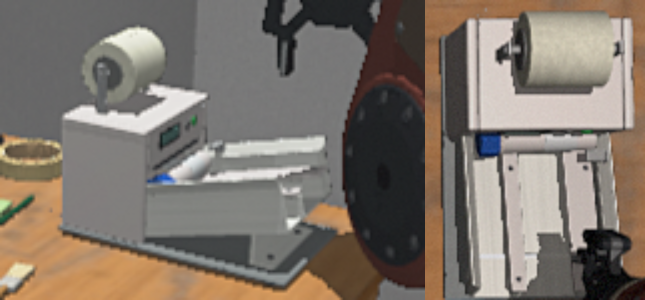

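```bash
python3 - <<'E'
from h import *
c=robot.get_calibration("top"); im=robot.grab_frame("top"); h=cv2.cvtColor(im,40)
m=(h[...,0]>105)&(h[...,0]<125)&(h[...,1]>150); m[:, :400]=0; m[:, 440:]=0;m[:200]=0;m[260:]=0
v,u=np.nonzero(m); print(len(u),u.min(),u.max(),v.min(),v.max())
a=np.radians(-.64)
for x in (.016,.02,.024,.0275,.031):
    for y in(.05,.07):
        for s in (-.0165,.0165):
            print(x,y,s,proj([.5538+(x+s*.966)*np.cos(a)-y*np.sin(a),-.2168+(x+s)*np.sin(a)+y,.0600+.268*(.059-x)],c)[0].round(1))
E
```

```text
120 410 421 222 232
0.016 0.05 -0.0165 [419.9 238.3]
0.016 0.05 0.0165 [419.8 223. ]
0.016 0.07 -0.0165 [410.3 238.3]
0.016 0.07 0.0165 [410.3 223. ]
0.02 0.05 -0.0165 [419.8 236.4]
0.02 0.05 0.0165 [419.7 221.1]
0.02 0.07 -0.0165 [410.2 236.4]
0.02 0.07 0.0165 [410.2 221.1]
0.024 0.05 -0.0165 [419.7 234.5]
0.024 0.05 0.0165 [419.6 219.2]
0.024 0.07 -0.0165 [410.1 234.5]
0.024 0.07 0.0165 [410.  219.2]
0.0275 0.05 -0.0165 [419.6 232.8]
0.0275 0.05 0.0165 [419.5 217.6]
0.0275 0.07 -0.0165 [410.  232.8]
0.0275 0.07 0.0165 [410.  217.6]
0.031 0.05 -0.0165 [419.5 231.2]
0.031 0.05 0.0165 [419.4 215.9]
0.031 0.07 -0.0165 [409.9 231.2]
0.031 0.07 0.0165 [409.9 215.9]
```

The second tube's lower cap edge is at row 232, which puts it at x ≈ 27–28 mm, about 32 mm up the slope. That means the first tube is in the nest and the second lies right behind it.

```bash
python3 -c "
from plant import robot
print(robot.observe()['time'],robot.job_done())"
```

```text
the job is handed in; nothing more can be done
22.0 None
```

Both tubes are in the labeller chute with their caps on the left, and I handed the job in at 22 s: the second lies about 32 mm up the slope from the nest, which puts the first, hidden under the head, against the roller.

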